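Bed a marble panel level on two wedges

ROBOT

A 6-joint arm with a two-finger parallel gripper is mounted at the origin on a cart in front of the work surface, level with it; the furniture and walls round the work are solid. World frame = base frame: x ahead of the robot, y to its left, z up, the work surface at z = 0. Lengths are in m, angles in rad, forces in N, time in s.
With the tool pointing down it reaches from about 0.35 to 0.975 m from the base axis. Payload 4.9 kg.
Tool frame: the origin (TCP) lies on the centre line of the jaws, within the pads' length; the fingertips stand manip.tip_reach ahead of it and the grasp point (between the pads) is the TCP (manip.tip_reach is the distance from the TCP to the fingertips, in m); z points along the fingers, y is the line along which they close (so a half turn about z gives the same grasp; the last joint's range is limited). The gripper opens to 85 mm and grips with 20 to 120 N. Pads are 22 mm wide; open, the fingers measure 114 mm over their backs; the gripper's body (76 mm by 85 mm) begins 54 mm behind the grasp point. The pads swing forward as they close: fully open they stand 13 mm farther back than shut.
Start: joints at [1.085, 0.053, 1.613, -0, 1.476, -0.119], TCP at [0.224, 0.583, 0.25] pointing down, gripper open.
Joint ranges: [-3.01, 3.01], [-1.01, 2.22], [0.06, 2.58], [-1.02, 4.17], [0.09, 2.62], [-3.14, 3.14]. Speed limits (rad/s): [2.57, 2.57, 3.14, 3.14, 3.14, 3.14].

INTERFACE

Orientations are given as a unit quaternion [w, x, y, z].
In Python, from plant import manip gives the robot as it stands. The module is installed in compiled form; this text tells all that it offers.
- The arm moves only by the tool move_arm, never from a script. Its argument "rows" is a list of rows, each a list of 7 numbers: the shift along the tool's x, y, z in cm, then the turn, a rotation vector about the tool's x, y, z in degrees, then the opening, from -1 (shut) to 1 (fully open). In form: [[tx, ty, tz, ax, ay, az, jaw], ...]. A call has 1 to 20 rows; each row shifts and turns the commanded pose from where the row before left it, along the tool's axes as they then stand; what a row does not reach is not made up. A row lasts 1/12 s, in which the tool goes at most 41.7 mm and 7.16 degrees, less where a joint would pass 70% of its speed; a pose out of reach is approached as far as the arm can. A call is refused whole if a number of a shift passes 4.17 or a number of a turn 7.16, either way. A call with a gripper value outside its range is refused whole. The fingers move at their own pace and stop on an object; the grip force is fixed at half the most. Time passes only in rows, so rows that do not move let the fingers close. It gives the time, the measured TCP pose, the force, the opening and the grip force at its end, in the units of the state.
- manip.state(): the state, without advancing time (a new reading comes with each control period).
- manip.grab_frame(name): name is "side" or "top"; returns a dict with "img" (400x640x3 uint8, blue, green, red), "mtx" (3x3 intrinsics, pixels), "R" (3x3) and "t" (3): a world point X has camera coordinates R X + t. Camera axes: x right, y down, z forward; pixel columns grow to the right and rows downward; lengths in m; the calibration is good to about 2 mm. A picture is of the moment at which its call begins. There is no depth.
- manip.job_done(): hands the job in; it is judged then, once.
The state is a dict: "time": time; "joint_pos": joint angles; "joint_vel": joint speeds; "joint_efforts": joint torques, N m; "tool_pos": TCP position; "tool_rot": TCP orientation; "contact_force": force on the tool from outside, world axes, zero at the start; "ft_torque": the same for the moment, N m; "gripper_width": opening from 0.0 (shut) to 1.0 (fully open); "grasp_force": force on a finger pad.
Only numpy, scipy, OpenCV 4.12 (cv2) and the standard library are available. Lean on these libraries where they do the work, as an engineer would, in place of code of your own. Each camera call takes 0.05 s, during which the arm holds its last target. There are 200 camera calls.

TASK

The marble panel sits nose-down on its bedding frame and has to lie level before it can be carved. Fetch the loose oak wedge and push it, thin end first, under the right half of the panel's front edge, and push the wedge that is already started under the left half further in, until the panel lies level both ways, still in its place on the frame, with its front edge carried by the two wedges. Raise the panel with the wedges alone, keep the hand off the stone, and leave the other tools where they lie.

Things in the scene. Friction and masses are not known exactly. Their poses are not given: they have to be found in the camera images.
- panel: Loose marble panel 140 (x) x 220 (y) x 28 mm, about 2 kg, low rosette on top (to 40 mm). Origin: centre of underside; x to the back edge, away from the robot, y left, z up. It lies on a half-round rest under its back part; its front lower edge is down on two low runners (y +-96 to +-116 mm, 13 mm past the edge), about 16 mm too low. A rail behind it stops it sliding back.
- edge_left (a point): Point on the panel's front lower edge (70 mm in front of the origin, 62 mm to the left), above the lane of the left wedge.
- edge_right (a point): Point on the panel's front lower edge (70 mm in front of the origin, 62 mm to the right), above the lane of the right wedge.
- back_rest (a point): Point on the panel's underside where it lies on the rest, 45 mm behind the origin on the middle line; its height stays within about 1 mm while the front is raised. The panel is level when edge_left, edge_right and this point are equally high. It is 26 to 32 mm over the board, different each time. The rest's foot is 62 mm wide, so each wedge lane is free from 31 to 96 mm off the middle line.
- board: Plywood board, 12 mm thick, fixed on the table; the frame stands on it and both wedges are to lie on it. 350 mm along x (235 mm in front of its origin to 115 mm behind), 280 mm along y. Origin: on the table plane under the panel's centre, within 2 mm. x points to the panel's back, the way the wedges are pushed; y left.
- wedge_started: Oak wedge 150 mm long, 36 wide, 5 mm high at the thin end, 36 at the butt (rises 0.207 mm per mm), 75 g. It lies on the board about 62 mm left of the middle line, thin end 3 to 14 mm under the panel's front edge, not yet touching it. Origin: centre of the underside, 75 mm from either end; x to the thin end, z up. Pushing it takes 10 to 20 N; it stays where it is left.
- wedge_loose: A second oak wedge just like the first (150 mm by 36 mm, 5 to 36 mm high, 75 g; same origin and axes), lying flat on the table to the right of the board; its centre of mass is 19 mm from the origin towards the butt.
- small_wedge: Bystander: small hardwood wedge, 65 mm long, too thin for this job; to be left alone. Origin: centre of the underside.
- point_chisel: Bystander: stone chisel with a point, 189 mm; to be left alone. Origin: centre of the underside.
- flat_chisel: Bystander: flat stone chisel, 162 mm; to be left alone. Origin: centre of the underside.
- bush_hammer: Bystander: bush hammer lying on its side, 231 mm; to be left alone. Origin: centre of the underside.

How it is judged:
At the end, for the whole second after the job is handed in: The panel is at rest and level within 0.013 rad (three quarters of a degree) in every direction, its front edge borne by both wedges (more than 1 N each), the loose one in the right half and the started one in the left half, and the panel still in its place on the frame within 12 mm (angle between panel's own z axis and vertical below 0.013 rad and contact force between each of wedge_started, wedge_loose and panel above 1 N and y of wedge_loose in the frame of board below 0 m and y of wedge_started in the frame of board above 0 m and horizontal distance between panel and board below 0.012 m and linear speed of panel below 0.005 m/s); the robot touches nothing.
It fails at once if the hand or arm pressed on the stone itself (over 4 N) (contact force between any of the fingers, the arm and panel above 4 N).
It fails at once if another tool was shifted by more than 30 mm (distance of any of small_wedge, point_chisel, flat_chisel, bush_hammer from where it was at the start of the episode above 0.03 m).
It also fails if it takes over 61 s, if anything falls off the work surface, if the arm or the gripper's body presses on something with over 40 N, if the wrist force passes 120 N, or if a joint passes its speed limit or range.

## Working session

There is one attempt and no reset: what is moved stays moved. The work goes in short steps, Python scripts to look and compute and a tool call to move; the robot and the scene stay as the last step left them, time stands still between calls to the robot, and variables do not carry over. Pictures are saved under pics/ and viewed, at most 10 in all, crops included, and the job is handed in when it is done.

Besides the shell and the picture viewer there is one more tool, called after "Emit:" in YAML: its name, and indented under it one key for each argument. move_arm: Moves the arm, as the interface text tells. Its arguments: {"type":"object","properties":{"rows":{"type":"array","items":{"type":"array","items":{"type":"number"}}}},"required":["rows"]}

```bash
mkdir -p pics
cat > h.py <<'E'
import numpy as np, cv2
from plant import manip
def grab(n,f):
    d=manip.grab_frame(n); cv2.imwrite('pics/'+f,d['img']); np.savez(f'cal_{n}.npz',K=d['mtx'],R=d['R'],t=d['t']); return d
def cal(n):
    c=np.load(f'cal_{n}.npz'); return c['K'],c['R'],np.array(c['t']).ravel()
def back(n,uv,z):
    K,R,t=cal(n); r=R.T@np.linalg.solve(K,[uv[0],uv[1],1]); c=-R.T@t
    return c+r*(z-c[2])/r[2]
def proj(n,X):
    K,R,t=cal(n); p=K@(R@np.array(X)+t); return p[:2]/p[2]
E
python3 - <<'E'
from h import *
for n in('top','side'):
    grab(n,n+'0.png'); K,R,t=cal(n); print(n,K.tolist(),(-R.T@t).round(3),R.round(3).tolist())
print(manip.state(),manip.tip_reach)
E
```

```text
top [[388.1733773179002, 0.0, 322.1645416687013], [0.0, 388.1733773179002, 196.50540719653208], [0.0, 0.0, 1.0]] [0.479 0.02  1.216] [[-0.003, -1.0, 0.023], [-0.994, 0.001, -0.106], [0.106, -0.023, -0.994]]
side [[497.0195829926877, 0.0, 323.55822018052896], [0.0, 497.0195829926877, 199.05107056496672], [0.0, 0.0, 1.0]] [ 0.694 -1.168  0.897] [[0.997, 0.074, 0.016], [0.056, -0.578, -0.814], [-0.051, 0.813, -0.58]]
{'time': 0.1, 'joint_pos': array([ 1.08501209e+00,  5.32950977e-02,  1.61414740e+00,  1.89602386e-05,
        1.47600032e+00, -1.19040791e-01]), 'joint_vel': array([ 0.00019456,  0.00087802, -0.00392442, -0.00070436, -0.00055097,
        0.00145202]), 'joint_efforts': array([ 4.74969984e-04, -3.94902742e+01, -3.71363461e+01, -1.73239682e-04,
        3.86410058e-03,  2.51151761e-06]), 'tool_pos': array([0.22388321, 0.58296358, 0.24918884]), 'tool_rot': array([-2.84520294e-04,  1.82346609e-01,  9.83233878e-01, -8.80292273e-04]), 'contact_force': array([-0.0684896 , -0.09336165,  0.69237068]), 'ft_torque': array([-0.03809485, -0.01414793,  0.05038015]), 'grasp_force': 0.0, 'gripper_width': 1.0001207671281065} 0.019
```

View pics/top0.png

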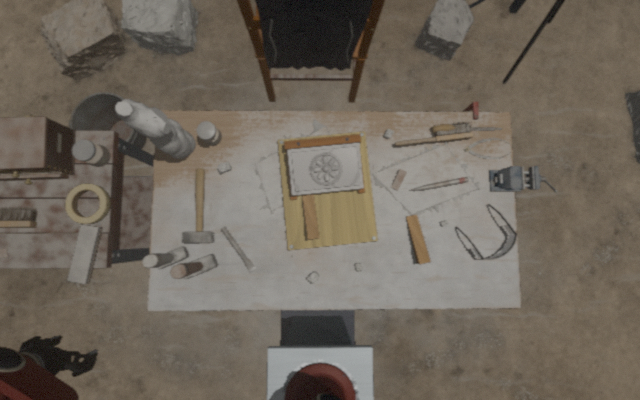

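View pics/side0.png

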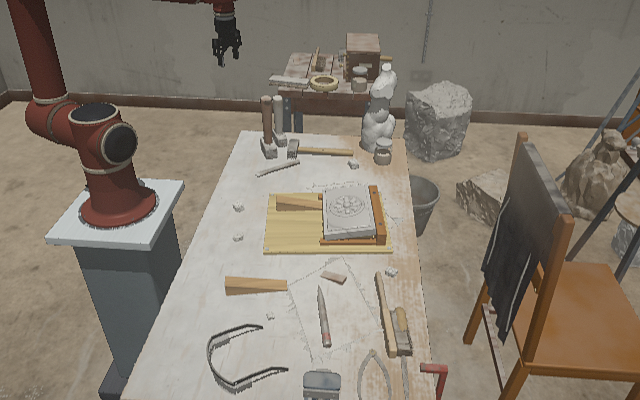

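The top view shows the board at about (280–376, 137–248), the panel at (289–363, 145–193), the started wedge at (310,217) and the loose wedge at (418,240). I'll zoom in for exact corners.

Run:
```python
from h import *
a=cv2.imread('pics/top0.png')[130:270,270:440]; cv2.imwrite('pics/topc.png',cv2.resize(a,None,fx=4.2,fy=4.2,interpolation=cv2.INTER_CUBIC))
a=cv2.imread('pics/side0.png')[175:305,215:405]; cv2.imwrite('pics/sidec.png',cv2.resize(a,None,fx=4.2,fy=4.2,interpolation=cv2.INTER_CUBIC))
```

```text
(no output)
```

View pics/topc.png

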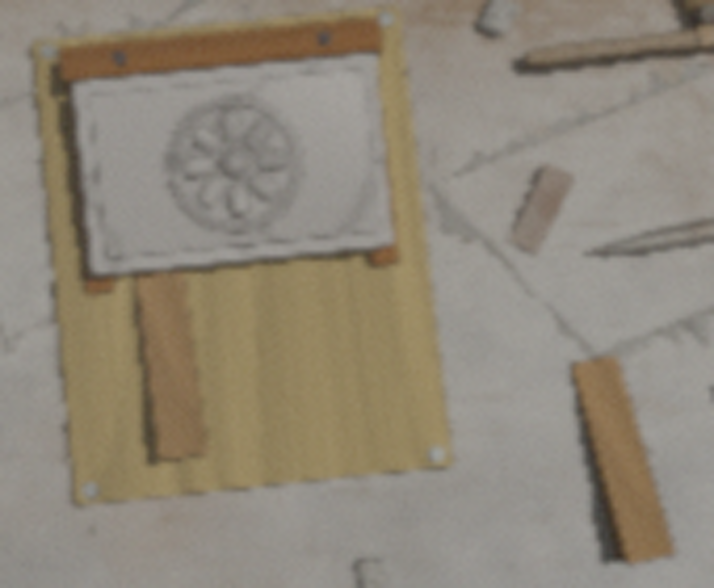

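View pics/sidec.png

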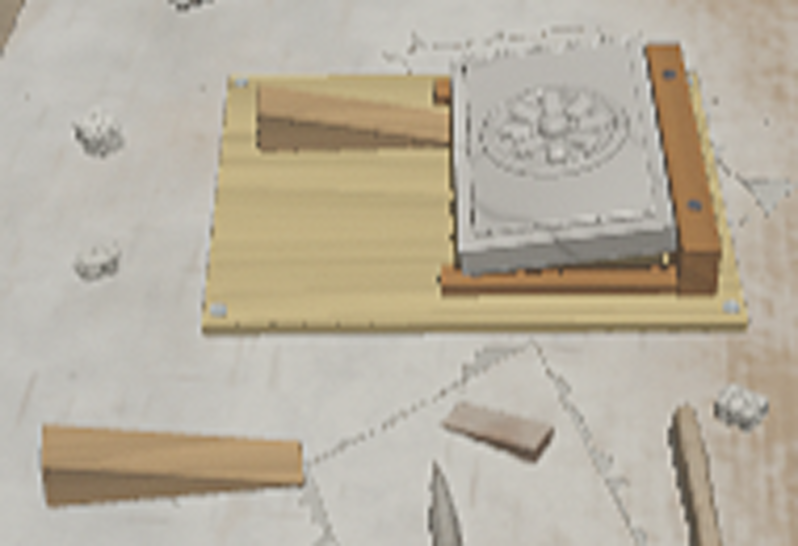

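```bash
cat > fit.py <<'E'
from h import *
from scipy.optimize import least_squares
T=lambda p:((p[0]+.5)/4.2-.5+270,(p[1]+.5)/4.2-.5+130)
S=lambda p:((p[0]+.5)/4.2-.5+215,(p[1]+.5)/4.2-.5+175)
def fit(obs,x0):
    def res(q):
        c,s=np.cos(q[2]),np.sin(q[2]); out=[]
        for n,px,(x,y,z) in obs:
            X=[q[0]+c*x-s*y,q[1]+s*x+c*y,z]
            out+=list(proj(n,X)-np.array((T if n=='top' else S)(px)))
        return out
    r=least_squares(res,x0,loss='soft_l1'); return r.x,np.round(r.fun,1)
def go():
    b=[('top',(33,45),(.115,.14,.012)),('top',(403,12),(.115,-.14,.012)),('top',(452,465),(-.235,-.14,.012)),('top',(78,503),(-.235,.14,.012)),
     ('side',(228,78),(-.235,.14,.012)),('side',(748,325),(.115,-.14,.012)),('side',(203,328),(-.235,-.14,.012))]
    q,r=fit(b,[.55,0,.1]);print('board',q.round(4),r)
    z=.012
    w=[('top',(155,462),(-.075,.018,z+.036)),('top',(205,457),(-.075,-.018,z+.036)),('side',(258,85),(-.075,.018,z+.036)),('side',(258,117),(-.075,-.018,z+.036)),('side',(258,148),(-.075,-.018,z)),
     ]
    q2,r=fit(w,[.45,.05,.1]);print('started',q2.round(4),r)
    c,s=np.cos(q[2]),np.sin(q[2]);d=q2[:2]-q[:2];print('in board',c*d[0]+s*d[1],-s*d[0]+c*d[1])
    l=[('top',(573,363),(.075,.018,.005)),('top',(620,357),(.075,-.018,.005)),('top',(625,562),(-.075,.018,.036)),('top',(673,555),(-.075,-.018,.036)),
     ('side',(43,425),(-.075,.018,.036)),('side',(43,470),(-.075,-.018,.036)),('side',(48,507),(-.075,-.018,0)),('side',(303,485),(.075,-.018,0)),('side',(300,442),(.075,.018,.005))]
    q3,r=fit(l,[.3,-.2,.1]);print('loose',q3.round(4),r)
    # panel front top edge/ lower edge from side: (465,275) lower right front corner
    return q,q2,q3
if __name__=='__main__':
    q,q2,q3=go()
    c,s=np.cos(q[2]),np.sin(q[2])
    for n,px in(('top',(92,275)),('top',(395,247))):
        X=back(n,T(px),.050);d=X[:2]-q[:2];print(c*d[0]+s*d[1],-s*d[0]+c*d[1])
    X=back('side',S((465,275)),.026);d=X[:2]-q[:2];print('low corner',c*d[0]+s*d[1],-s*d[0]+c*d[1])
E
python3 fit.py
```

```text
board [ 0.6906 -0.0198  0.1014] [ 0.4 -1.2  0.  -1.8  1.5  0.3  0.3  0.8 -0.1 -1.4  0.2 -1.3 -0.7 -1.3]
started [0.5519 0.0299 0.1236] [ 0.4 -0.1  0.4 -0.5 -0.1 -1.6 -0.4 -2.2  0.   0.3]
in board -0.13300421491968575 0.06354665998130694
loose [ 0.4775 -0.3042  0.1971] [ 0.1 -0.1 -0.  -0.9  1.1  0.6  1.2 -0.1 -0.  -1.5 -0.6 -1.7 -0.3  0.
  0.5  0.5  0.3 -1.1]
-0.07102042009903448 0.1126891355650825
-0.07300227759788985 -0.10688137175997903
low corner -0.06613167477015808 -0.11110508865997211
```

```bash
cat >> h.py <<'E'
from scipy.spatial.transform import Rotation as Ro
def pose():
    s=manip.state(); q=s['tool_rot']; return s['tool_pos'],Ro.from_quat([q[1],q[2],q[3],q[0]])
def target(yaw):  # tool x = -wedge x, y = wedge y, z down
    c,s=np.cos(yaw),np.sin(yaw); return Ro.from_matrix(np.array([[-c,-s,0],[-s,c,0],[0,0,-1]]).T)
def plan(pts,yaw):
    p,r=pose(); T=target(yaw); print('rot deg',np.degrees((r.inv()*T).as_rotvec()).round(2))
    for x in pts:
        d=T.inv().apply(np.array(x)-p)*100; print('tool cm',d.round(2),'rows',np.ceil(max(abs(d))/4.1)); p=np.array(x)
def W(q,x,y,z): c,s=np.cos(q[2]),np.sin(q[2]); return [q[0]+c*x-s*y,q[1]+s*x+c*y,z]
E
python3 - <<'E'
from h import *
q=[.4775,-.3042,.1971]
g=W(q,-.060,0,.2)
plan([[.45,.1,.25],g,W(q,-.060,0,.030)],q[2])
E
```

```text
rot deg [ -0.1   -0.04 -32.31]
tool cm [-12.72 -51.79  -0.08] rows 13.0
tool cm [ 11.22 -40.18   5.  ] rows 10.0
tool cm [ 0.  0. 17.] rows 5.0
```

Emit:
move_arm:
  rows:
    - [0, 0, 0, 0, 0, -5.4, 1]
    - [0, 0, 0, 0, 0, -5.4, 1]
    - [0, 0, 0, 0, 0, -5.4, 1]
    - [0, 0, 0, 0, 0, -5.4, 1]
    - [0, 0, 0, 0, 0, -5.4, 1]
    - [0, 0, 0, 0, 0, -5.3, 1]
    - [-0.9, -3.7, 0, 0, 0, 0, 1]
    - [-0.9, -3.7, 0, 0, 0, 0, 1]
    - [-0.9, -3.7, 0, 0, 0, 0, 1]
    - [-0.9, -3.7, 0, 0, 0, 0, 1]
    - [-0.9, -3.7, 0, 0, 0, 0, 1]
    - [-0.9, -3.7, 0, 0, 0, 0, 1]
    - [-0.9, -3.7, 0, 0, 0, 0, 1]
    - [-0.9, -3.7, 0, 0, 0, 0, 1]
    - [-0.9, -3.7, 0, 0, 0, 0, 1]
    - [-0.9, -3.7, 0, 0, 0, 0, 1]
    - [-0.9, -3.7, 0, 0, 0, 0, 1]
    - [-0.9, -3.7, 0, 0, 0, 0, 1]
    - [-0.9, -3.7, 0, 0, 0, 0, 1]
    - [-0.9, -3.7, 0, 0, 0, 0, 1]

```text
time: 1.77
tool_pos: [0.4492, 0.0982, 0.25]
tool_rot: [-0.0, -0.098, 0.995, 0.0]
contact_force: [-0.2, 0.6, -0.4]
gripper_width: 1.002
grasp_force: 0.0
```

Run:
```python
from h import *
q=[.4775,-.3042,.1971]
print(pose()[0]); plan([W(q,-.060,0,.1),W(q,-.060,0,.026)],q[2])
```

```text
[0.44916544 0.09821249 0.24999649]
rot deg [ 0.01 -0.   -0.02]
tool cm [ 11.1  -40.02  15.  ] rows 10.0
tool cm [0.  0.  7.4] rows 2.0
```

Emit:
move_arm:
  rows:
    - [0.9, -3.3, 0, 0, 0, 0, 1]
    - [0.9, -3.3, 0, 0, 0, 0, 1]
    - [0.9, -3.3, 0, 0, 0, 0, 1]
    - [0.9, -3.3, 0, 0, 0, 0, 1]
    - [0.9, -3.3, 0, 0, 0, 0, 1]
    - [0.9, -3.3, 0, 0, 0, 0, 1]
    - [0.9, -3.3, 0, 0, 0, 0, 1]
    - [0.9, -3.3, 0, 0, 0, 0, 1]
    - [0.9, -3.3, 0, 0, 0, 0, 1]
    - [1.0, -3.4, 3, 0, 0, 0, 1]
    - [1.0, -3.5, 3, 0, 0, 0, 1]
    - [1.0, -3.4, 3, 0, 0, 0, 1]
    - [0, 0, 3, 0, 0, 0, 1]
    - [0, 0, 3, 0, 0, 0, 1]
    - [0, 0, 0, 0, 0, 0, 1]
    - [0, 0, 0, 0, 0, 0, 1]

```text
time: 3.1
tool_pos: [0.4181, -0.3013, 0.108]
tool_rot: [-0.002, -0.098, 0.995, 0.002]
contact_force: [1.2, -1.1, 1.2]
gripper_width: 0.998
grasp_force: 0.0
```

Run:
```python
from h import *
q=[.4775,-.3042,.1971]
print(pose()[0]); plan([W(q,-.060,0,.026)],q[2])
a=grab('top','t1.png')['img'][190:290,350:480]; b=grab('side','s1.png')['img'][215:315,205:335]
cv2.imwrite('pics/g1.png',cv2.resize(np.hstack([a,b]),None,fx=3,fy=3,interpolation=cv2.INTER_CUBIC))
```

```text
[ 0.41813325 -0.3012553   0.10795868]
rot deg [ 0.25 -0.17 -0.02]
tool cm [ 0.24 -1.45  8.2 ] rows 2.0
```

View pics/g1.png

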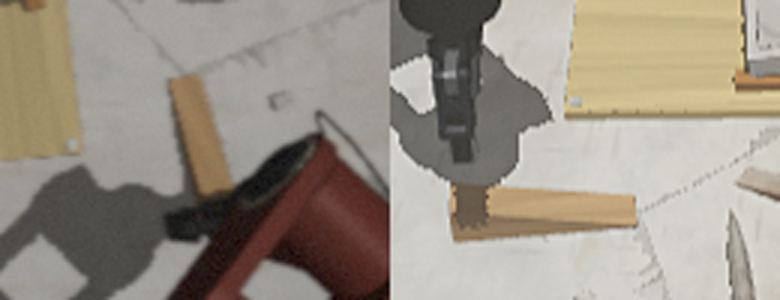

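The gripper is above the loose wedge's butt end (left pane: wedge from (185,80) to (215,195), gripper at (185,220)), with the jaws straddling it. I'll lower, grip and lift.

Emit:
move_arm:
  rows:
    - [0.1, -0.8, 1, 0, 0, 0, 1]
    - [0.1, -0.7, 2, 0, 0, 0, 1]
    - [0, 0, 2.4, 0, 0, 0, 1]
    - [0, 0, 1.6, 0, 0, 0, 1]
    - [0, 0, 1.2, 0, 0, 0, 1]
    - [0, 0, 0, 0, 0, 0, 1]
    - [0, 0, 0, 0, 0, 0, -1]
    - [0, 0, 0, 0, 0, 0, -1]
    - [0, 0, 0, 0, 0, 0, -1]
    - [0, 0, 0, 0, 0, 0, -1]
    - [0, 0, 0, 0, 0, 0, -1]
    - [0, 0, 0, 0, 0, 0, -1]
    - [0, 0, 0, 0, 0, 0, -1]
    - [0, 0, 0, 0, 0, 0, -1]
    - [0, 0, 0, 0, 0, 0, -1]
    - [0, 0, 0, 0, 0, 0, -1]

```text
time: 4.53
tool_pos: [0.4215, -0.3185, 0.0298]
tool_rot: [0.001, -0.098, 0.995, -0.001]
contact_force: [-0.1, 1.0, 6.3]
gripper_width: 0.411
grasp_force: 59.8
```

Run:
```python
from h import *
B=[.6906,-.0198,.1014]
p,_=pose()
plan([W(B,-.208,-.062,.13),W(B,-.208,-.062,.0435)],B[2])
```

```text
rot deg [-0.14  0.11  5.48]
tool cm [ -8.99  20.8  -10.02] rows 6.0
tool cm [0.   0.   8.65] rows 3.0
```

Emit:
move_arm:
  rows:
    - [0, 0, -2, 0, 0, 0, -1]
    - [0, 0, -2.5, 0, 0, 0, -1]
    - [0, 0, -2.5, 0, 0, 0, -1]
    - [0, 0, -2, 0, 0, 2.5, -1]
    - [0, 0, -1, 0, 0, 3, -1]
    - [-1.3, 3, 0, 0, 0, 0, -1]
    - [-1.3, 3, 0, 0, 0, 0, -1]
    - [-1.3, 3, 0, 0, 0, 0, -1]
    - [-1.3, 3, 0, 0, 0, 0, -1]
    - [-1.3, 3, 0, 0, 0, 0, -1]
    - [-1.3, 3, 0, 0, 0, 0, -1]
    - [-1.2, 2.8, 0, 0, 0, 0, -1]
    - [0, 0, 0, 0, 0, 0, -1]
    - [0, 0, 0, 0, 0, 0, -1]

```text
time: 5.7
tool_pos: [0.489, -0.1002, 0.1278]
tool_rot: [-0.0, -0.052, 0.999, -0.0]
contact_force: [-0.7, 0.2, -0.8]
gripper_width: 0.409
grasp_force: 59.6
```

Run:
```python
from h import *
B=[.6906,-.0198,.1014]
p,_=pose();print(p)
plan([W(B,-.208,-.062,.0435)],B[2])
a=grab('top','t2.png')['img'][130:260,270:400]; b=grab('side','s2.png')['img'][165:295,250:400]
cv2.imwrite('pics/g2.png',cv2.resize(np.hstack([a,b]),None,fx=2.8,fy=2.8,interpolation=cv2.INTER_CUBIC))
```

```text
[ 0.48898154 -0.10024269  0.12777458]
rot deg [-0.01 -0.03  0.16]
tool cm [-0.07 -0.24  8.43] rows 3.0
```

View pics/g2.png

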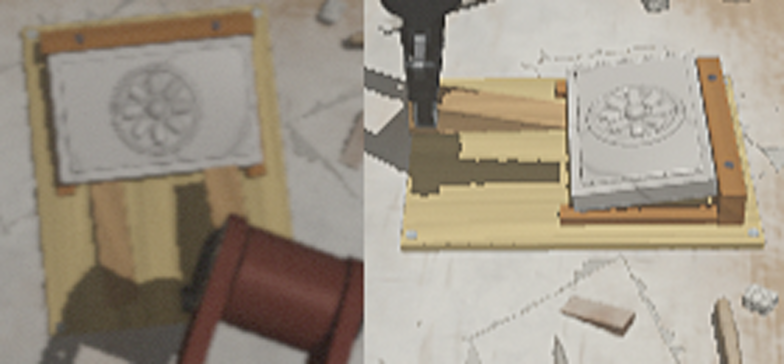

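The wedge is held level in the right lane (top pane, tip about (222,168)), just short of the panel edge. I'll back off 1 cm, lower it onto the board, and push in while gripped.

Emit:
move_arm:
  rows:
    - [0.9, -0.2, 1, 0, 0, 0.1, -1]
    - [0, 0, 2.5, 0, 0, 0, -1]
    - [0, 0, 2.5, 0, 0, 0, -1]
    - [0, 0, 1.5, 0, 0, 0, -1]
    - [0, 0, 0.5, 0, 0, 0, -1]
    - [0, 0, 0.3, 0, 0, 0, -1]
    - [0, 0, 0, 0, 0, 0, -1]
    - [0, 0, 0, 0, 0, 0, -1]

```text
time: 6.47
tool_pos: [0.4811, -0.1052, 0.0461]
tool_rot: [0.001, -0.049, 0.999, -0.0]
contact_force: [-0.4, -1.1, 0.1]
gripper_width: 0.409
grasp_force: 59.5
```

Emit:
move_arm:
  rows:
    - [0, 0, 0.2, 0, 0, 0, -1]
    - [0, 0, 0.2, 0, 0, 0, -1]
    - [0, 0, 0, 0, 0, 0, -1]
    - [0, 0, 0, 0, 0, 0, -1]

```text
time: 6.8
tool_pos: [0.4811, -0.1047, 0.0418]
tool_rot: [0.001, -0.05, 0.999, -0.0]
contact_force: [-0.1, -0.4, 1.5]
gripper_width: 0.412
grasp_force: 59.7
```

Emit:
move_arm:
  rows:
    - [-1, 0, 0, 0, 0, 0, -1]
    - [-1, 0, 0, 0, 0, 0, -1]
    - [-1, 0, 0, 0, 0, 0, -1]
    - [-0.5, 0, 0, 0, 0, 0, -1]
    - [0, 0, 0, 0, 0, 0, -1]
    - [0, 0, 0, 0, 0, 0, -1]

```text
time: 7.3
tool_pos: [0.5166, -0.1011, 0.0418]
tool_rot: [0.002, -0.05, 0.999, -0.0]
contact_force: [2.5, 0.6, 3.6]
gripper_width: 0.408
grasp_force: 60.1
```

Emit:
move_arm:
  rows:
    - [-0.5, 0, 0, 0, 0, 0, -1]
    - [0, 0, 0, 0, 0, 0, -1]
    - [0, 0, 0, 0, 0, 0, -1]

```text
time: 7.55
tool_pos: [0.5203, -0.1007, 0.0418]
tool_rot: [0.0, -0.05, 0.999, -0.0]
contact_force: [-1.7, -1.5, 6.5]
gripper_width: 0.406
grasp_force: 60.5
```

Emit:
move_arm:
  rows:
    - [-0.5, 0, 0, 0, 0, 0, -1]
    - [0, 0, 0, 0, 0, 0, -1]
    - [0, 0, 0, 0, 0, 0, -1]

```text
time: 7.8
tool_pos: [0.5251, -0.1002, 0.0418]
tool_rot: [-0.0, -0.05, 0.999, -0.0]
contact_force: [-2.3, -0.1, 7.3]
gripper_width: 0.407
grasp_force: 60.6
```

Emit:
move_arm:
  rows:
    - [-0.5, 0, 0, 0, 0, 0, -1]
    - [0, 0, 0, 0, 0, 0, -1]
    - [0, 0, 0, 0, 0, 0, -1]

```text
time: 8.05
tool_pos: [0.5298, -0.0998, 0.0418]
tool_rot: [-0.0, -0.05, 0.999, -0.0]
contact_force: [-2.5, -0.7, 8.6]
gripper_width: 0.408
grasp_force: 60.7
```

Emit:
move_arm:
  rows:
    - [-0.5, 0, 0, 0, 0, 0, -1]
    - [0, 0, 0, 0, 0, 0, -1]
    - [0, 0, 0, 0, 0, 0, -1]

```text
time: 8.3
tool_pos: [0.5324, -0.0994, 0.0418]
tool_rot: [-0.004, -0.05, 0.999, -0.0]
contact_force: [-14.5, -2.7, 16.9]
gripper_width: 0.406
grasp_force: 61.7
```

Emit:
move_arm:
  rows:
    - [-0.5, 0, 0, 0, 0, 0, -1]
    - [0, 0, 0, 0, 0, 0, -1]
    - [0, 0, 0, 0, 0, 0, -1]

```text
time: 8.55
tool_pos: [0.5362, -0.099, 0.0417]
tool_rot: [-0.006, -0.05, 0.999, 0.0]
contact_force: [-18.0, -3.2, 21.7]
gripper_width: 0.41
grasp_force: 62.1
```

Emit:
move_arm:
  rows:
    - [-0.5, 0, 0, 0, 0, 0, -1]
    - [0, 0, 0, 0, 0, 0, -1]
    - [0, 0, 0, 0, 0, 0, -1]

```text
time: 8.8
tool_pos: [0.5403, -0.0986, 0.0417]
tool_rot: [-0.007, -0.05, 0.999, 0.0]
contact_force: [-22.2, -2.4, 24.0]
gripper_width: 0.412
grasp_force: 62.5
```

Emit:
move_arm:
  rows:
    - [-0.5, 0, 0, 0, 0, 0, -1]
    - [0, 0, 0, 0, 0, 0, -1]
    - [0, 0, 0, 0, 0, 0, -1]

```text
time: 9.05
tool_pos: [0.545, -0.0982, 0.0417]
tool_rot: [-0.007, -0.05, 0.999, 0.0]
contact_force: [-22.7, -3.2, 24.2]
gripper_width: 0.408
grasp_force: 62.5
```

Emit:
move_arm:
  rows:
    - [0.1, 0, 0, 0, 0, 0, 0]
    - [0, 0, 0, 0, 0, 0, 0.6]
    - [0, 0, 0, 0, 0, 0, 0.6]
    - [0, 0, 0, 0, 0, 0, 0.6]
    - [0, 0, 0, 0, 0, 0, 0.6]
    - [0, 0, -2, 0, 0, 0, 0.5]
    - [0, 0, -3, 0, 0, 0, 0]
    - [0, 0, -3, 0, 0, 0, -1]
    - [0, 0, 0, 0, 0, 0, -1]

```text
time: 9.8
tool_pos: [0.553, -0.0987, 0.1279]
tool_rot: [0.005, -0.05, 0.999, -0.002]
contact_force: [1.2, 0.0, 1.6]
gripper_width: 0.333
grasp_force: 0.0
```

Run:
```python
from h import *
B=[.6906,-.0198,.1014]
p,_=pose();print(p)
plan([W(B,-.245,.062,.12),W(B,-.245,.062,.036)],B[2])
```

```text
[ 0.55302092 -0.09868248  0.12788745]
rot deg [-0.26  0.61 -0.11]
tool cm [10.01 12.66  0.79] rows 4.0
tool cm [0.  0.  8.4] rows 3.0
```

Emit:
move_arm:
  rows:
    - [2.5, 3.1, 0, 0, 0, 0, -1]
    - [2.5, 3.2, 0, 0, 0, 0, -1]
    - [2.5, 3.2, 0, 0, 0, 0, -1]
    - [2.5, 3.2, 0.8, 0, 0, 0, -1]
    - [0, 0, 2.5, 0, 0, 0, -1]
    - [0, 0, 2.5, 0, 0, 0, -1]
    - [0, 0, 2, 0, 0, 0, -1]
    - [0, 0, 1.4, 0, 0, 0, -1]
    - [0, 0, 0, 0, 0, 0, -1]
    - [0, 0, 0, 0, 0, 0, -1]

```text
time: 10.63
tool_pos: [0.4361, 0.0191, 0.0281]
tool_rot: [-0.001, -0.05, 0.999, 0.0]
contact_force: [-0.2, 0.6, -0.3]
gripper_width: -0.003
grasp_force: 0.0
```

```bash
cat >> h.py <<'E'
B=[.6906,-.0198,.1014]
def bx():
    p,_=pose(); c,s=np.cos(B[2]),np.sin(B[2]); d=p[:2]-B[:2]; print('board mm',((c*d[0]+s*d[1])*1e3).round(1),((-s*d[0]+c*d[1])*1e3).round(1),'z',p[2].round(4),'F',manip.state()['contact_force'].round(1),'t',manip.state()['time'])
E
python3 - <<'E'
from h import *
bx();plan([W(B,-.245,.062,.036)],B[2])
E
```

```text
board mm -249.3 64.4 z 0.0281 F [-0.2  0.6 -0.3] t 10.6333
rot deg [ 0.03 -0.13 -0.12]
tool cm [-0.43 -0.24 -0.79] rows 1.0
```

Emit:
move_arm:
  rows:
    - [0, -0.2, -0.8, 0, 0, 0, -1]
    - [0, 0, 0, 0, 0, 0, -1]
    - [-0.7, 0, 0, 0, 0, 0, -1]
    - [-0.7, 0, 0, 0, 0, 0, -1]
    - [-0.7, 0, 0, 0, 0, 0, -1]
    - [-0.7, 0, 0, 0, 0, 0, -1]
    - [0, 0, 0, 0, 0, 0, -1]

```text
time: 11.22
tool_pos: [0.4667, 0.0197, 0.0375]
tool_rot: [0.001, -0.05, 0.999, -0.0]
contact_force: [-0.3, 0.0, -0.2]
gripper_width: -0.0
grasp_force: 0.0
```

Emit:
move_arm:
  rows:
    - [-0.7, 0, 0, 0, 0, 0, -1]
    - [-0.7, 0, 0, 0, 0, 0, -1]
    - [0, 0, 0, 0, 0, 0, -1]
    - [0, 0, 0, 0, 0, 0, -1]

```text
time: 11.55
tool_pos: [0.4792, 0.0211, 0.0369]
tool_rot: [-0.0, -0.05, 0.999, 0.0]
contact_force: [-0.5, 1.0, -0.0]
gripper_width: 0.003
grasp_force: 0.0
```

Emit:
move_arm:
  rows:
    - [-0.5, 0, 0, 0, 0, 0, -1]
    - [0, 0, 0, 0, 0, 0, -1]
    - [0, 0, 0, 0, 0, 0, -1]

```text
time: 11.8
tool_pos: [0.484, 0.0216, 0.037]
tool_rot: [0.0, -0.05, 0.999, -0.0]
contact_force: [0.6, -0.5, 0.1]
gripper_width: 0.002
grasp_force: 0.0
```

Emit:
move_arm:
  rows:
    - [-0.5, 0, 0, 0, 0, 0, -1]
    - [0, 0, 0, 0, 0, 0, -1]
    - [0, 0, 0, 0, 0, 0, -1]

```text
time: 12.05
tool_pos: [0.4891, 0.022, 0.0371]
tool_rot: [0.0, -0.05, 0.999, -0.0]
contact_force: [-0.7, 0.5, -0.8]
gripper_width: -0.0
grasp_force: 0.0
```

Emit:
move_arm:
  rows:
    - [-0.5, 0, 0, 0, 0, 0, -1]
    - [0, 0, 0, 0, 0, 0, -1]
    - [0, 0, 0, 0, 0, 0, -1]

```text
time: 12.3
tool_pos: [0.4937, 0.0225, 0.0368]
tool_rot: [-0.0, -0.05, 0.999, -0.0]
contact_force: [-0.1, -0.2, -0.6]
gripper_width: 0.005
grasp_force: 0.5
```

Emit:
move_arm:
  rows:
    - [-0.5, 0, 0, 0, 0, 0, -1]
    - [0, 0, 0, 0, 0, 0, -1]
    - [0, 0, 0, 0, 0, 0, -1]

```text
time: 12.55
tool_pos: [0.4978, 0.0231, 0.0364]
tool_rot: [-0.001, -0.05, 0.999, 0.0]
contact_force: [-3.7, -0.7, 0.3]
gripper_width: 0.002
grasp_force: 2.3
```

Emit:
move_arm:
  rows:
    - [-0.3, 0, 0, 0, 0, 0, -1]
    - [0, 0, 0, 0, 0, 0, -1]
    - [0, 0, 0, 0, 0, 0, -1]

```text
time: 12.8
tool_pos: [0.5003, 0.0234, 0.0364]
tool_rot: [-0.002, -0.05, 0.999, 0.0]
contact_force: [-7.2, 0.0, 2.3]
gripper_width: 0.0
grasp_force: 3.2
```

Emit:
move_arm:
  rows:
    - [-0.3, 0, 0, 0, 0, 0, -1]
    - [0, 0, 0, 0, 0, 0, -1]
    - [0, 0, 0, 0, 0, 0, -1]

```text
time: 13.05
tool_pos: [0.5029, 0.0237, 0.0363]
tool_rot: [-0.003, -0.05, 0.999, 0.0]
contact_force: [-6.9, -0.9, 3.6]
gripper_width: 0.001
grasp_force: 4.1
```

Emit:
move_arm:
  rows:
    - [-0.4, 0, 0, 0, 0, 0, -1]
    - [0, 0, 0, 0, 0, 0, -1]
    - [0, 0, 0, 0, 0, 0, -1]

```text
time: 13.3
tool_pos: [0.5065, 0.0241, 0.0362]
tool_rot: [-0.003, -0.05, 0.999, 0.0]
contact_force: [-9.0, -1.4, 3.8]
gripper_width: -0.001
grasp_force: 4.4
```

Run:
```python
from h import *
bx();plan([W(B,-.160,.062,.036)],B[2])
a=grab('top','t3.png')['img'][130:260,270:400]; b=grab('side','s3.png')['img'][165:295,250:400]
cv2.imwrite('pics/g3.png',cv2.resize(np.hstack([a,b]),None,fx=2.8,fy=2.8,interpolation=cv2.INTER_CUBIC))
```

```text
board mm -178.7 62.3 z 0.0362 F [-9.  -1.4  3.8] t 13.3
rot deg [ 0.04 -0.33 -0.12]
tool cm [-1.87 -0.03  0.02] rows 1.0
```

View pics/g3.png

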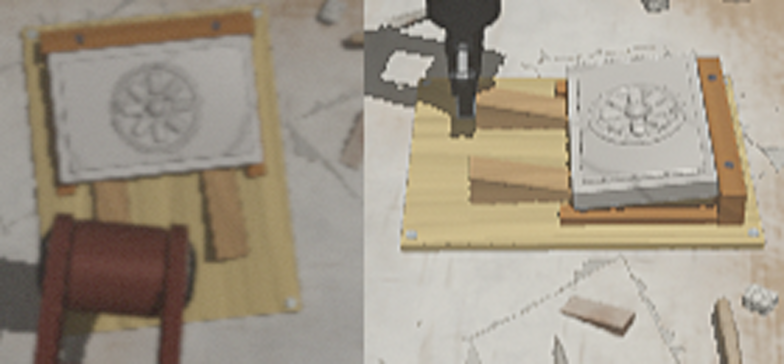

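The picture shows both wedges under the front edge (left butt near (110,235), right butt near (225,255)), with the panel square on the frame. Pushing continues, alternating between wedges.

Emit:
move_arm:
  rows:
    - [-0.4, 0, 0, 0, 0, 0, -1]
    - [-0.4, 0, 0, 0, 0, 0, -1]
    - [-0.4, 0, 0, 0, 0, 0, -1]
    - [-0.4, 0, 0, 0, 0, 0, -1]
    - [-0.4, 0, 0, 0, 0, 0, -1]
    - [-0.4, 0, 0, 0, 0, 0, -1]
    - [-0.4, 0, 0, 0, 0, 0, -1]
    - [0, 0, 0, 0, 0, 0, -1]
    - [0, 0, 0, 0, 0, 0, -1]

```text
time: 14.15
tool_pos: [0.5335, 0.027, 0.036]
tool_rot: [-0.004, -0.05, 0.999, 0.0]
contact_force: [-13.6, -0.2, 6.5]
gripper_width: -0.005
grasp_force: 6.2
```

Run:
```python
from h import *
bx()
```

```text
board mm -151.5 62.5 z 0.036 F [-13.6  -0.2   6.5] t 14.15
```

Emit:
move_arm:
  rows:
    - [1, 0, 0, 0, 0, 0, -1]
    - [2, 0, 0, 0, 0, 0, -1]
    - [2, 0, 0, 0, 0, 0, -1]
    - [1.5, 0, 0, 0, 0, 0, -1]
    - [0, -2.5, 0, 0, 0, 0, -1]
    - [0, -2.5, 0, 0, 0, 0, -1]
    - [0, -2.5, 0, 0, 0, 0, -1]
    - [0, -2.5, 0, 0, 0, 0, -1]
    - [0, -2.4, 0, 0, 0, 0, -1]
    - [0, 0, 0, 0, 0, 0, -1]
    - [-0.8, 0, 0, 0, 0, 0, -1]
    - [-0.8, 0, 0, 0, 0, 0, -1]
    - [0, 0, 0, 0, 0, 0, -1]
    - [0, 0, 0, 0, 0, 0, -1]

```text
time: 15.32
tool_pos: [0.5007, -0.1005, 0.037]
tool_rot: [0.0, -0.05, 0.999, -0.0]
contact_force: [-1.5, -0.1, -0.0]
gripper_width: 0.005
grasp_force: 0.0
```

Run:
```python
from h import *
bx()
```

```text
board mm -197.0 -61.1 z 0.037 F [-1.5 -0.1 -0. ] t 15.3167
```

Emit:
move_arm:
  rows:
    - [-0.5, 0, 0, 0, 0, 0, -1]
    - [0, 0, 0, 0, 0, 0, -1]
    - [0, 0, 0, 0, 0, 0, -1]

```text
time: 15.57
tool_pos: [0.5052, -0.1005, 0.0369]
tool_rot: [-0.0, -0.05, 0.999, 0.0]
contact_force: [0.0, -0.6, -0.4]
gripper_width: -0.003
grasp_force: 0.0
```

Emit:
move_arm:
  rows:
    - [-0.5, 0, 0, 0, 0, 0, -1]
    - [0, 0, 0, 0, 0, 0, -1]
    - [0, 0, 0, 0, 0, 0, -1]

```text
time: 15.82
tool_pos: [0.5103, -0.1005, 0.037]
tool_rot: [0.0, -0.05, 0.999, -0.0]
contact_force: [-0.0, 0.5, -0.6]
gripper_width: 0.001
grasp_force: 0.0
```

Emit:
move_arm:
  rows:
    - [-0.5, 0, 0, 0, 0, 0, -1]
    - [0, 0, 0, 0, 0, 0, -1]
    - [0, 0, 0, 0, 0, 0, -1]

```text
time: 16.07
tool_pos: [0.5153, -0.1, 0.0371]
tool_rot: [0.0, -0.05, 0.999, -0.0]
contact_force: [-1.4, 0.9, -0.1]
gripper_width: -0.001
grasp_force: 0.0
```

Emit:
move_arm:
  rows:
    - [-0.5, 0, 0, 0, 0, 0, -1]
    - [0, 0, 0, 0, 0, 0, -1]
    - [0, 0, 0, 0, 0, 0, -1]

```text
time: 16.32
tool_pos: [0.5203, -0.0995, 0.037]
tool_rot: [0.0, -0.05, 0.999, -0.0]
contact_force: [-0.3, 0.5, 0.1]
gripper_width: 0.002
grasp_force: 0.0
```

Run:
```python
from h import *
bx()
```

```text
board mm -177.5 -62.0 z 0.037 F [-0.3  0.5  0.1] t 16.3167
```

Emit:
move_arm:
  rows:
    - [-0.4, 0, 0, 0, 0, 0, -1]
    - [0, 0, 0, 0, 0, 0, -1]
    - [0, 0, 0, 0, 0, 0, -1]

```text
time: 16.57
tool_pos: [0.5242, -0.0991, 0.037]
tool_rot: [0.0, -0.05, 0.999, -0.0]
contact_force: [-0.1, -0.3, 0.2]
gripper_width: 0.003
grasp_force: 0.0
```

Emit:
move_arm:
  rows:
    - [-0.4, 0, 0, 0, 0, 0, -1]
    - [0, 0, 0, 0, 0, 0, -1]
    - [0, 0, 0, 0, 0, 0, -1]

```text
time: 16.82
tool_pos: [0.5282, -0.0987, 0.0371]
tool_rot: [0.0, -0.05, 0.999, -0.0]
contact_force: [-0.9, 0.0, 0.4]
gripper_width: 0.002
grasp_force: 0.0
```

Emit:
move_arm:
  rows:
    - [-0.4, 0, 0, 0, 0, 0, -1]
    - [0, 0, 0, 0, 0, 0, -1]
    - [0, 0, 0, 0, 0, 0, -1]

```text
time: 17.07
tool_pos: [0.5318, -0.0981, 0.0368]
tool_rot: [-0.0, -0.05, 0.999, 0.0]
contact_force: [-1.3, 0.1, 0.1]
gripper_width: -0.001
grasp_force: 0.7
```

Run:
```python
from h import *
bx()
```

```text
board mm -165.9 -61.9 z 0.0368 F [-1.3  0.1  0.1] t 17.0667
```

Emit:
move_arm:
  rows:
    - [-0.4, 0, 0, 0, 0, 0, -1]
    - [-0.4, 0, 0, 0, 0, 0, -1]
    - [-0.4, 0, 0, 0, 0, 0, -1]
    - [-0.4, 0, 0, 0, 0, 0, -1]
    - [-0.4, 0, 0, 0, 0, 0, -1]
    - [-0.4, 0, 0, 0, 0, 0, -1]
    - [-0.4, 0, 0, 0, 0, 0, -1]
    - [-0.4, 0, 0, 0, 0, 0, -1]
    - [-0.4, 0, 0, 0, 0, 0, -1]
    - [0, 0, 0, 0, 0, 0, -1]
    - [0, 0, 0, 0, 0, 0, -1]

```text
time: 17.98
tool_pos: [0.5649, -0.095, 0.0366]
tool_rot: [-0.004, -0.05, 0.999, 0.0]
contact_force: [-12.5, -1.4, 9.5]
gripper_width: 0.001
grasp_force: 6.5
```

Run:
```python
from h import *
bx()
```

```text
board mm -132.6 -62.1 z 0.0366 F [-12.5  -1.4   9.5] t 17.9833
```

Emit:
move_arm:
  rows:
    - [1, 0, 0, 0, 0, 0, -1]
    - [2, 0, 0, 0, 0, 0, -1]
    - [2, 0, 0, 0, 0, 0, -1]
    - [0, 2.5, 0, 0, 0, 0, -1]
    - [0, 2.5, 0, 0, 0, 0, -1]
    - [0, 2.5, 0, 0, 0, 0, -1]
    - [0, 2.5, 0, 0, 0, 0, -1]
    - [0, 2.4, 0, 0, 0, 0, -1]
    - [0, 0, 0, 0, 0, 0, -1]
    - [-1, 0, 0, 0, 0, 0, -1]
    - [-1, 0, 0, 0, 0, 0, -1]
    - [-0.5, 0, 0, 0, 0, 0, -1]
    - [-0.5, 0, 0, 0, 0, 0, -1]
    - [-0.5, 0, 0, 0, 0, 0, -1]
    - [-0.5, 0, 0, 0, 0, 0, -1]
    - [-0.5, 0, 0, 0, 0, 0, -1]
    - [-0.4, 0, 0, 0, 0, 0, -1]
    - [0, 0, 0, 0, 0, 0, -1]
    - [0, 0, 0, 0, 0, 0, -1]

```text
time: 19.57
tool_pos: [0.552, 0.0278, 0.0363]
tool_rot: [-0.004, -0.049, 0.999, -0.0]
contact_force: [-10.7, -1.5, 7.8]
gripper_width: 0.003
grasp_force: 5.6
```

Run:
```python
from h import *
bx()
```

```text
board mm -133.1 61.4 z 0.0363 F [-10.7  -1.5   7.8] t 19.5667
```

Emit:
move_arm:
  rows:
    - [-0.5, 0, 0, 0, 0, 0, -1]
    - [-0.5, 0, 0, 0, 0, 0, -1]
    - [-0.2, 0, 0, 0, 0, 0, -1]
    - [0, 0, 0, 0, 0, 0, -1]
    - [0, 0, 0, 0, 0, 0, -1]

```text
time: 19.98
tool_pos: [0.5623, 0.0291, 0.0359]
tool_rot: [-0.006, -0.049, 0.999, 0.0]
contact_force: [-17.2, -1.0, 11.2]
gripper_width: -0.003
grasp_force: 8.2
```

Run:
```python
from h import *
bx()
```

```text
board mm -122.7 61.6 z 0.0359 F [-17.2  -1.   11.2] t 19.9833
```

Emit:
move_arm:
  rows:
    - [1, 0, 0, 0, 0, 0, -1]
    - [2, 0, 0, 0, 0, 0, -1]
    - [1, 0, 0, 0, 0, 0, -1]
    - [0, -2.5, 0, 0, 0, 0, -1]
    - [0, -2.5, 0, 0, 0, 0, -1]
    - [0, -2.5, 0, 0, 0, 0, -1]
    - [0, -2.5, 0, 0, 0, 0, -1]
    - [0, -2.4, 0, 0, 0, 0, -1]
    - [0, 0, 0, 0, 0, 0, -1]
    - [-1, 0, 0, 0, 0, 0, -1]
    - [-1, 0, 0, 0, 0, 0, -1]
    - [-1, 0, 0, 0, 0, 0, -1]
    - [-0.4, 0, 0, 0, 0, 0, -1]
    - [-0.4, 0, 0, 0, 0, 0, -1]
    - [0, 0, 0, 0, 0, 0, -1]
    - [0, 0, 0, 0, 0, 0, -1]

```text
time: 21.32
tool_pos: [0.5751, -0.0929, 0.0366]
tool_rot: [-0.004, -0.051, 0.999, 0.0]
contact_force: [-9.7, -0.4, 7.2]
gripper_width: -0.002
grasp_force: 5.2
```

Run:
```python
from h import *
bx()
```

```text
board mm -122.3 -61.0 z 0.0366 F [-9.7 -0.4  7.2] t 21.3167
```

Emit:
move_arm:
  rows:
    - [2, 0, 0, 0, 0, 0, -1]
    - [3, 0, -1, 0, 0, 0, -1]
    - [2, 0, -3, 0, 0, 0, -1]
    - [0, 0, -3.5, 0, 0, 0, -1]
    - [0, 2, -3.5, 0, 0, 0, -1]
    - [0, 3.5, -2, 0, 0, 0, -1]
    - [0, 3.5, 0, 0, 0, 0, -1]
    - [0, 3.5, 0, 0, 0, 0, -1]
    - [0, 3.5, 0, 0, 0, 0, -1]
    - [0, 3.5, 0, 0, 0, 0, -1]
    - [0, 3.5, 0, 0, 0, 0, -1]
    - [0, 3.5, 0, 0, 0, 0, -1]
    - [0, 3.5, 0, 0, 0, 0, -1]
    - [0, 0, 0, 0, 0, 0, -1]

```text
time: 22.48
tool_pos: [0.4765, 0.2038, 0.1674]
tool_rot: [0.0, -0.053, 0.999, 0.001]
contact_force: [0.1, 0.4, 0.3]
gripper_width: 0.002
grasp_force: 0.0
```

Run:
```python
from h import *
bx()
S=np.mean([manip.grab_frame('side')['img'].astype(float) for _ in range(8)],0);T=np.mean([manip.grab_frame('top')['img'].astype(float) for _ in range(8)],0)
np.savez('m1.npz',S=S,T=T)
a=S[180:265,255:400]
cv2.imwrite('pics/g4.png',cv2.resize(a.astype(np.uint8),None,fx=5.5,fy=5.5,interpolation=cv2.INTER_CUBIC))
```

```text
board mm -190.4 244.1 z 0.1674 F [0.1 0.4 0.3] t 22.4833
```

View pics/g4.png

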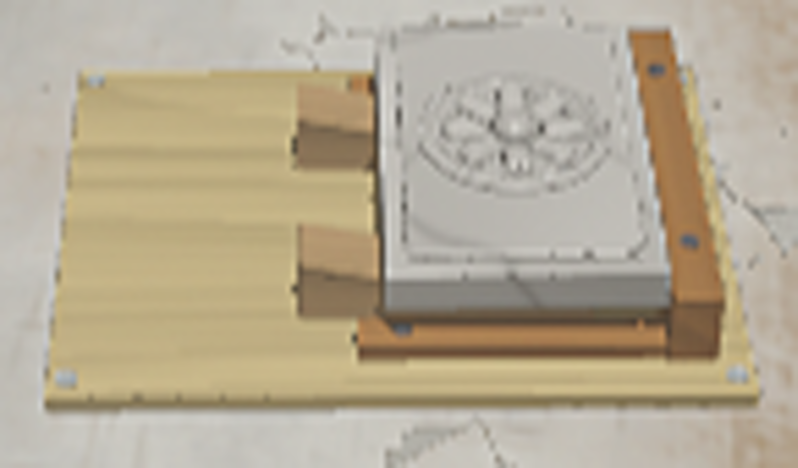

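The averaged side view shows both wedges in to about the same depth (butts at columns ~297), and the panel nearly level: its lower right edge runs from (385,310) to (668,305), against the board edge from (47,400) to (758,397). I'll fit the pose from edges to measure the remaining tilt.

```bash
cat > tilt.py <<'E'
from h import *
from scipy.optimize import least_squares
from scipy.ndimage import map_coordinates, gaussian_filter
def edgefit(imgs,edges,x0,free=range(6),rng=3.5):
    """edges: (cam,P0,P1) in body frame; x0=[x,y,z,roll,pitch,yaw] world"""
    G={n:gaussian_filter(im.mean(2),.7) for n,im in imgs.items()}
    x=np.array(x0,float); free=list(free)
    P=lambda x,X:Ro.from_euler('ZYX',[x[5],x[4],x[3]]).apply(X)+x[:3]
    for it in range(12):
        pts=[];rg=rng if it<4 else 2
        for n,a,b in edges:
            a,b=np.array(a),np.array(b); L=np.linspace(.08,.92,30)[:,None]; X=a+L*(b-a)
            uv=np.array([proj(n,p) for p in P(x,X)]); d=uv[-1]-uv[0]; nn=np.array([-d[1],d[0]])/np.hypot(*d)
            s=np.arange(-rg,rg+.01,.1); S=uv[:,None]+s[None,:,None]*nn
            v=map_coordinates(G[n],[S[...,1],S[...,0]],order=1); g=abs(np.gradient(v,axis=1)); g=gaussian_filter(g,(0,3))
            k=g.argmax(1)
            for i in range(len(X)):
                if 3<k[i]<len(s)-4 and g[i,k[i]]>.25: pts.append((n,X[i],uv[i]+s[k[i]]*nn,nn))
        def res(f):
            y=x.copy(); y[free]=f
            return [ (proj(n,P(y,X[None])[0])-m)@nn for n,X,m,nn in pts]
        r=least_squares(res,x[free],loss='soft_l1',f_scale=.3,x_scale=[.01]*len(free)); x[free]=r.x
    J=r.jac; c=np.sqrt(np.diag(np.linalg.inv(J.T@J)))*np.std(r.fun)
    return x,len(pts),np.std(r.fun),c
def box(x0,x1,y0,y1,z): return [(x0,y0,z),(x0,y1,z),(x1,y1,z),(x1,y0,z)]
def run(S,T,pitch0,cams=('side','top')):
    I={'side':S,'top':T}
    b=box(-.235,.115,-.14,.14,.012); be=[(n,b[i],b[(i+1)%4]) for n in cams for i in range(4)]
    p=box(-.07,.07,-.11,.11,.028); pe=[(n,p[i],p[(i+1)%4]) for n in cams for i in range(4)]
    if 'side' in cams: pe.append(('side',(-.07,-.11,0),(.07,-.11,0)))
    xb,n,s,c=edgefit(I,be,[B[0],B[1],0,0,0,B[2]]); print('board',xb[:3].round(4),np.degrees(xb[3:]).round(2),n,s.round(2))
    xp,n,s,c=edgefit(I,pe,[B[0],B[1],.04-.045*np.sin(pitch0)*0,0,pitch0,B[2]]); print('panel',xp[:3].round(4),np.degrees(xp[3:]).round(2),n,s.round(2),'err',np.degrees(c[3:]).round(2))
    print('rel roll,pitch,yaw rad',(xp-xb)[3:].round(4),'z rel',(xp-xb)[2].round(4))
if __name__=='__main__':
    d=np.load('m1.npz')
    for c in(('side','top'),('side',)): run(d['S'],d['T'],.01,c)
    print('initial'); run(cv2.imread('pics/side0.png').astype(float),cv2.imread('pics/top0.png').astype(float),.139)
E
python3 tilt.py
```

```text
board [ 0.6878 -0.0145 -0.013 ] [0.88 0.89 6.28] 218 0.61
panel [ 0.6919 -0.0162  0.0306] [1.25 0.47 5.99] 265 0.45 err [0.19 0.45 0.15]
rel roll,pitch,yaw rad [ 0.0064 -0.0072 -0.0051] z rel 0.0435
board [ 0.686  -0.0058 -0.0191] [ 1.56 -0.04  5.8 ] 108 0.44
panel [ 0.6917 -0.0167  0.0308] [1.29 0.42 6.12] 146 0.49 err [0.26 0.66 0.25]
rel roll,pitch,yaw rad [-0.0046  0.0081  0.0056] z rel 0.0499
initial
board [ 0.6878 -0.0143 -0.0132] [0.87 0.94 6.35] 213 0.58
panel [ 0.6899 -0.0162  0.0263] [-0.18 -1.27  5.56] 241 0.48 err [0.27 0.62 0.18]
rel roll,pitch,yaw rad [-0.0184 -0.0385 -0.0137] z rel 0.0395
```

```bash
cat > lines.py <<'E'
from h import *
from scipy.ndimage import map_coordinates, gaussian_filter
def line(img,a,b,rg=1.8,m=.06):
    G=gaussian_filter(img.mean(2),.5); a,b=np.array(a,float),np.array(b,float)
    for it in range(3):
        L=np.linspace(m,1-m,60)[:,None] ; uv=a+L*(b-a); d=b-a; n=np.array([-d[1],d[0]])/np.hypot(*d)
        s=np.arange(-rg,rg+.01,.1); S=uv[:,None]+s[None,:,None]*n
        v=map_coordinates(G,[S[...,1],S[...,0]],order=1); g=gaussian_filter(np.gradient(v,axis=1),(0,3))
        sg=np.sign(np.median(g[np.arange(60),abs(g).argmax(1)])); g=g*sg; k=g.argmax(1); ok=(k>2)&(k<len(s)-3)
        x=L[ok,0]; y=s[k[ok]]
        for _ in range(4):
            c=np.polyfit(x,y,1); r=y-np.polyval(c,x); q=abs(r)<max(.15,2*np.std(r)); x,y=x[q],y[q]
        a,b=a+n*np.polyval(c,0),b+n*np.polyval(c,1)
    return a,b,len(x),np.std(r)
def ang(a,b): return np.degrees(np.arctan2(b[1]-a[1],b[0]-a[0]))
def pred(n,P0,P1,pitch=0,yaw=0):
    R=Ro.from_euler('ZYX',[B[2]+yaw,pitch,0]); o=np.array([B[0],B[1],0])
    return ang(*[proj(n,R.apply(P)+o) for P in(P0,P1)])
def go(f):
    d=np.load(f); S,T=d['S'],d['T']
    s=lambda p:(255+(p[0]+.5)/5.5-.5,180+(p[1]+.5)/5.5-.5)
    for nm,a,b,x0,x1,y,z,body in [('board near',(47,400),(758,397),-.235,.115,-.14,.012,0),('board far',(80,72),(345,70),-.235,-.10,.14,.012,0),
      ('runner low',(358,357),(665,356),-.083,.05,-.116,.012,0),
      ('P low',(385,310),(668,305),-.07,.07,-.11,.0406,1),('P top',(385,278),(668,272),-.07,.07,-.11,.0686,1),('P far',(378,30),(628,27),-.07,.07,.11,.0686,1)]:
        A,Bb,n,r=line(S,s(a),s(b)); p=lambda **k:pred('side',(x0,y,z),(x1,y,z),**k); p0=p()
        print(nm,'meas-pred deg',round(ang(A,Bb)-p0,2),n,round(r,2),'d/dpitch(.01) %.2f d/dyaw(.01) %.2f'%(p(pitch=.01)-p0,p(yaw=.01)-p0))
    P=lambda X:proj('top',Ro.from_euler('Z',B[2]).apply(X)+[B[0],B[1],0])
    for nm,P0,P1 in [('bL',(-.235,.14,.012),(.115,.14,.012)),('bR',(-.235,-.14,.012),(.115,-.14,.012)),('bF',(-.235,-.14,.012),(-.235,.14,.012)),
      ('pL',(-.07,.11,.068),(.07,.11,.068)),('pR',(-.07,-.11,.068),(.07,-.11,.068)),('pF',(-.07,-.11,.068),(-.07,.11,.068)),('pB',(.07,-.11,.068),(.07,.11,.068))]:
        a,b=P(P0),P(P1); A,Bb,n,r=line(T,a,b,3); print('top',nm,round(ang(A,Bb)-ang(a,b),2),n,round(r,2),'off px',round(float(np.hypot(*((A+Bb-a-b)/2))),1))
if __name__=='__main__': go('m1.npz')
E
python3 lines.py
```

```text
Traceback (most recent call last):
  File "lines.py", line 31, in <module>
    if __name__=='__main__': go('m1.npz')
                             ~~^^^^^^^^^^
  File "lines.py", line 25, in go
    A,Bb,n,r=line(S,s(a),s(b)); p=lambda **k:pred('side',(x0,y,z),(x1,y,z),**k); p0=p()
             ~~~~^^^^^^^^^^^^^
  File "lines.py", line 12, in line
    c=np.polyfit(x,y,1); r=y-np.polyval(c,x); q=abs(r)<max(.15,2*np.std(r)); x,y=x[q],y[q]
TypeError: expected non-empty vector for x
```

```bash
python3 - <<'E'
s=open('lines.py').read()
i=s.index("        for _ in range(4):"); j=s.index("        a,b=a+n*np")
s=s[:i]+"""        if len(x)<8: return a,b,0,9
        f=least_squares(lambda c:np.polyval(c,x)-y,[0,np.median(y)],loss='soft_l1',f_scale=.1); c=f.x; r=np.polyval(c,x)-y
"""+s[j:]
s=s.replace("from h import *","from h import *\nfrom scipy.optimize import least_squares",1)
open('lines.py','w').write(s)
E
python3 lines.py
```

```text
board near meas-pred deg 0.09 0 9 d/dpitch(.01) 0.43 d/dyaw(.01) -0.38
board far meas-pred deg -1.74 60 0.26 d/dpitch(.01) 0.47 d/dyaw(.01) -0.33
runner low meas-pred deg 0.15 60 0.2 d/dpitch(.01) 0.44 d/dyaw(.01) -0.38
P low meas-pred deg -0.62 60 0.24 d/dpitch(.01) 0.44 d/dyaw(.01) -0.37
P top meas-pred deg -1.34 60 0.21 d/dpitch(.01) 0.45 d/dyaw(.01) -0.36
P far meas-pred deg 0.33 58 0.61 d/dpitch(.01) 0.48 d/dyaw(.01) -0.32
top bL 0.19 59 0.41 off px 1.7
top bR -0.28 60 0.54 off px 1.1
top bF 0.01 60 0.29 off px 0.2
top pL -0.1 60 0.2 off px 1.0
top pR -0.01 58 0.25 off px 1.4
top pF -0.02 60 0.2 off px 0.4
top pB 0.1 60 0.22 off px 0.1
```

Emit:
move_arm:
  rows:
    - [0, -3.5, 0, 0, 0, 0, -1]
    - [0, -3.6, 0, 0, 0, 0, -1]
    - [0, -3.6, 0, 0, 0, 0, -1]
    - [0, -3.6, 0, 0, 0, 0, -1]
    - [0, -3.6, 2, 0, 0, 0, -1]
    - [0, 0, 3, 0, 0, 0, -1]
    - [0, 0, 3, 0, 0, 0, -1]
    - [0, 0, 2.5, 0, 0, 0, -1]
    - [0, 0, 1.5, 0, 0, 0, -1]
    - [0, 0, 0.5, 0, 0, 0, -1]
    - [0, 0, 0, 0, 0, 0, -1]
    - [0, 0, 0, 0, 0, 0, -1]

```text
time: 24.28
tool_pos: [0.4957, 0.0196, 0.0427]
tool_rot: [0.0, -0.05, 0.999, -0.0]
contact_force: [0.2, -0.7, 1.3]
gripper_width: 0.0
grasp_force: 0.0
```

Run:
```python
from h import *
bx();plan([W(B,-.135,.062,.036)],B[2])
```

```text
board mm -189.9 59.0 z 0.0427 F [ 0.2 -0.7  1.3] t 24.2833
rot deg [-0.01  0.06 -0.12]
tool cm [-5.49  0.3   0.67] rows 2.0
```

Emit:
move_arm:
  rows:
    - [0, 0.3, 0.4, 0, 0, 0, -1]
    - [-1, 0, 0.2, 0, 0, 0, -1]
    - [-2, 0, 0, 0, 0, 0, -1]
    - [-2, 0, 0, 0, 0, 0, -1]
    - [-0.7, 0, 0, 0, 0, 0, -1]
    - [-0.5, 0, 0, 0, 0, 0, -1]
    - [-0.5, 0, 0, 0, 0, 0, -1]
    - [-0.5, 0, 0, 0, 0, 0, -1]
    - [-0.3, 0, 0, 0, 0, 0, -1]
    - [0, 0, 0, 0, 0, 0, -1]
    - [0, 0, 0, 0, 0, 0, -1]

```text
time: 25.2
tool_pos: [0.5652, 0.0299, 0.0353]
tool_rot: [-0.005, -0.05, 0.999, -0.0]
contact_force: [-12.7, -1.1, 9.2]
gripper_width: -0.002
grasp_force: 6.7
```

Run:
```python
from h import *
bx()
```

```text
board mm -119.7 62.2 z 0.0353 F [-12.7  -1.1   9.2] t 25.2
```

Emit:
move_arm:
  rows:
    - [-0.3, 0, 0, 0, 0, 0, -1]
    - [-0.3, 0, 0, 0, 0, 0, -1]
    - [0, 0, 0, 0, 0, 0, -1]
    - [0, 0, 0, 0, 0, 0, -1]

```text
time: 25.53
tool_pos: [0.5696, 0.0306, 0.0351]
tool_rot: [-0.007, -0.05, 0.999, 0.0]
contact_force: [-18.7, -2.1, 13.7]
gripper_width: -0.001
grasp_force: 9.5
```

Run:
```python
from h import *
bx()
```

```text
board mm -115.2 62.3 z 0.0351 F [-18.7  -2.1  13.7] t 25.5333
```

Emit:
move_arm:
  rows:
    - [1, 0, 0, 0, 0, 0, -1]
    - [2, 0, 0, 0, 0, 0, -1]
    - [1, 0, 0, 0, 0, 0, -1]
    - [0, -2.5, 0, 0, 0, 0, -1]
    - [0, -2.5, 0, 0, 0, 0, -1]
    - [0, -2.5, 0, 0, 0, 0, -1]
    - [0, -2.5, 0, 0, 0, 0, -1]
    - [0, -2.4, 0, 0, 0, 0, -1]
    - [0, 0, 0, 0, 0, 0, -1]
    - [-1, 0, 0, 0, 0, 0, -1]
    - [-1, 0, 0, 0, 0, 0, -1]
    - [-1, 0, 0, 0, 0, 0, -1]
    - [-0.4, 0, 0, 0, 0, 0, -1]
    - [-0.4, 0, 0, 0, 0, 0, -1]
    - [-0.2, 0, 0, 0, 0, 0, -1]
    - [0, 0, 0, 0, 0, 0, -1]
    - [0, 0, 0, 0, 0, 0, -1]

```text
time: 26.95
tool_pos: [0.5843, -0.0919, 0.0356]
tool_rot: [-0.006, -0.051, 0.999, 0.0]
contact_force: [-17.3, -1.2, 13.2]
gripper_width: -0.001
grasp_force: 8.8
```

Run:
```python
from h import *
bx()
```

```text
board mm -113.0 -60.9 z 0.0356 F [-17.3  -1.2  13.2] t 26.95
```

Emit:
move_arm:
  rows:
    - [1, 0, 0, 0, 0, 0, -1]
    - [2, 0, 0, 0, 0, 0, -1]
    - [2, 0, 0, 0, 0, 0, -1]
    - [0, 0, 0, 0, 0, 0, -1]

```text
time: 27.28
tool_pos: [0.5353, -0.0963, 0.0347]
tool_rot: [-0.002, -0.05, 0.999, 0.001]
contact_force: [-0.2, -0.6, -0.8]
gripper_width: 0.0
grasp_force: 0.0
```

Run:
```python
from h import *
import lines
S=np.mean([manip.grab_frame('side')['img'].astype(float) for _ in range(5)],0)
np.savez('m2.npz',S=S,T=np.load('m1.npz')['T'])
lines.go('m2.npz')
s=lambda p:(255+(p[0]+.5)/5.5-.5,180+(p[1]+.5)/5.5-.5)
print('compare line heights at ends')
for f in('m1.npz','m2.npz'):
    I=np.load(f)['S']
    for a,b in(((385,310),(668,305)),((385,278),(668,272)),((378,30),(628,27))):
        A,Bb,n,r=lines.line(I,s(a),s(b)); print(f,A.round(2),Bb.round(2),n,r.round(2))
a=S[180:265,255:400]
cv2.imwrite('pics/g5.png',cv2.resize(a.astype(np.uint8),None,fx=5.5,fy=5.5,interpolation=cv2.INTER_CUBIC))
```

```text
board near meas-pred deg 0.09 0 9 d/dpitch(.01) 0.43 d/dyaw(.01) -0.38
board far meas-pred deg 2.01 24 0.69 d/dpitch(.01) 0.47 d/dyaw(.01) -0.33
runner low meas-pred deg 0.17 60 0.19 d/dpitch(.01) 0.44 d/dyaw(.01) -0.38
P low meas-pred deg 0.27 60 0.01 d/dpitch(.01) 0.44 d/dyaw(.01) -0.37
P top meas-pred deg 0.23 60 0.0 d/dpitch(.01) 0.45 d/dyaw(.01) -0.36
P far meas-pred deg 0.52 57 0.6 d/dpitch(.01) 0.48 d/dyaw(.01) -0.32
top bL 0.19 59 0.41 off px 1.7
top bR -0.28 60 0.54 off px 1.1
top bF 0.01 60 0.29 off px 0.2
top pL -0.1 60 0.2 off px 1.0
top pR -0.01 58 0.25 off px 1.4
top pF -0.02 60 0.2 off px 0.4
top pB 0.1 60 0.22 off px 0.1
compare line heights at ends
m1.npz [324.59 236.04] [376.05 235.24] 60 0.24
m1.npz [324.6  230.52] [376.05 229.1 ] 60 0.21
m1.npz [323.29 183.39] [368.76 183.59] 58 0.61
m2.npz [324.58 235.43] [376.05 235.43] 60 0.01
m2.npz [324.58 229.44] [376.05 229.42] 60 0.0
m2.npz [323.26 183.34] [368.77 183.69] 57 0.6
```

View pics/g5.png

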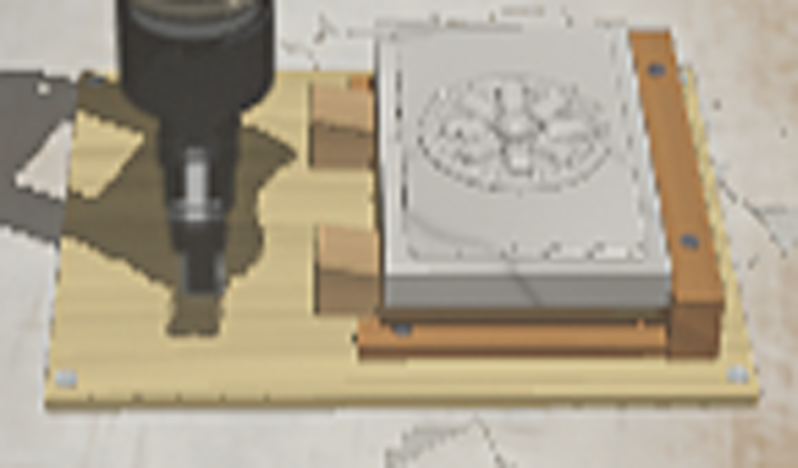

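The panel's side edges are now horizontal in the image (lower edge at row 305, top edge at row 275), and both butts are close to the edge. As a cross-check, I'll measure the initial pitch from the first pictures with the same line method.

Run:
```python
from h import *
import lines
from scipy.optimize import brentq
s=lambda p:(215+(p[0]+.5)/4.2-.5,175+(p[1]+.5)/4.2-.5)
for f in('side0','s1','s2'):
    I=cv2.imread(f'pics/{f}.png').astype(float)
    for nm,a,b,z in(('low',(463,272),(672,250),-.0),('top',(458,245),(668,226),.028)):
        A,Bb,n,r=lines.line(I,s(a),s(b),2.5,.08)
        # predict with pivot at rest (x=.045,z=.0406)
        def pa(p):
            R=Ro.from_euler('Z',B[2])*Ro.from_euler('Y',p); o=np.array([B[0],B[1],0])+Ro.from_euler('Z',B[2]).apply([.045,0,.0406])
            return lines.ang(*[proj('side',R.apply(np.array([x-.045,-.11,z]))+o) for x in(-.07,.07)])
        m=lines.ang(A,Bb)-.12
        print(f,nm,A.round(2),Bb.round(2),n,r.round(2),'pitch',round(brentq(lambda p:pa(p)-m,-.3,.1),4))
for f in('m1.npz','m2.npz'):
    G=np.load(f)['S'].mean(2)
    for u in range(326,376,4): print(u,G[227:239,u].astype(int).tolist()) if f=='m1.npz' else 0
```

```text
side0 low [324.86 239.41] [374.71 235.  ] 60 0.26 pitch -0.1113
side0 top [323.81 234.59] [373.7  228.84] 60 0.23 pitch -0.1445
s1 low [324.87 239.46] [374.71 235.  ] 60 0.27 pitch -0.1124
s1 top [323.81 234.59] [373.7  228.84] 60 0.23 pitch -0.1447
s2 low [324.86 239.45] [374.71 234.99] 60 0.27 pitch -0.1123
s2 top [323.81 234.59] [373.7  228.84] 60 0.23 pitch -0.1446
326 [188, 189, 196, 178, 129, 132, 133, 132, 128, 109, 84, 72]
330 [155, 188, 192, 174, 127, 131, 131, 131, 126, 107, 84, 74]
334 [154, 187, 190, 173, 128, 131, 131, 131, 126, 106, 83, 71]
338 [164, 187, 188, 168, 128, 131, 131, 131, 121, 97, 83, 71]
342 [163, 186, 180, 155, 128, 131, 130, 131, 121, 95, 83, 71]
346 [150, 178, 172, 151, 128, 130, 130, 131, 120, 94, 83, 71]
350 [152, 182, 175, 148, 118, 114, 118, 126, 116, 93, 83, 71]
354 [154, 184, 176, 148, 127, 129, 129, 128, 115, 91, 82, 70]
358 [152, 183, 174, 145, 126, 127, 128, 130, 117, 92, 83, 70]
362 [156, 184, 167, 132, 126, 126, 127, 129, 113, 86, 83, 69]
366 [163, 182, 164, 126, 126, 126, 127, 129, 113, 88, 85, 71]
370 [167, 183, 163, 125, 126, 126, 126, 128, 113, 88, 83, 65]
374 [179, 182, 163, 123, 126, 126, 126, 128, 112, 80, 77, 69]
```

Run:
```python
from h import *
import lines
u=np.arange(327,375)
def area(G,r0,r1,hi,lo,u):  # edge row by integrated intensity
    c=G[r0:r1+1,:][:,u]; return r0-.5+((c-lo)/(hi-lo)).sum(0)
s=[1]
for f in('m1.npz','m2.npz'):
    G=np.load(f)['S'].mean(2)
    print(f); [print(k,G[227:239,k].astype(int).tolist()) for k in(328,340,352,364,373)]
    for nm,r0,r1 in(('top',228,232),('low',233,237),):
        hi=np.median(G[r0,u]);lo=np.median(G[r1,u]); v=area(G,r0,r1,hi,lo,u); c=np.polyfit(u,v,1)
        for _ in range(5):
            k=abs(v-np.polyval(c,u))<.15; c=np.polyfit(u[k],v[k],1)
        a=np.degrees(np.arctan(c[0])); z=.0406 if nm=='low' else .0686
        p0=lines.pred('side',(-.07,-.11,z),(.07,-.11,z)); print(nm,'angle',a.round(2),'level pred',round(p0+.12,2),'pitch',round((a-p0-.12)/44,4),k.sum(),'v at 325,367',np.polyval(c,[325,367]).round(2))
```

```text
m1.npz
328 [187, 185, 193, 176, 127, 131, 131, 131, 126, 107, 85, 71]
340 [143, 188, 181, 156, 129, 131, 131, 132, 120, 96, 84, 70]
352 [154, 184, 175, 148, 127, 128, 122, 115, 104, 92, 83, 70]
364 [164, 182, 164, 126, 126, 127, 127, 129, 114, 87, 85, 71]
373 [178, 182, 163, 123, 125, 126, 126, 128, 113, 88, 84, 66]
top angle -2.47 level pred -0.13 pitch -0.0533 34 v at 325,367 [230.79 228.97]
low angle -1.31 level pred -0.16 pitch -0.0263 42 v at 325,367 [236.16 235.2 ]
m2.npz
328 [193, 204, 188, 129, 139, 138, 138, 139, 120, 92, 91, 75]
340 [179, 198, 176, 131, 139, 137, 138, 139, 122, 91, 89, 75]
352 [175, 194, 173, 131, 137, 135, 127, 121, 108, 91, 89, 75]
364 [171, 191, 170, 129, 133, 135, 134, 136, 119, 88, 87, 74]
373 [186, 190, 170, 130, 133, 133, 133, 136, 120, 94, 89, 71]
top angle -0.95 level pred -0.13 pitch -0.0188 40 v at 325,367 [229.54 228.84]
low angle -0.38 level pred -0.16 pitch -0.0051 43 v at 325,367 [235.45 235.18]
```

Emit:
move_arm:
  rows:
    - [0, 2.5, 0, 0, 0, 0, -1]
    - [0, 2.5, 0, 0, 0, 0, -1]
    - [0, 2.5, 0, 0, 0, 0, -1]
    - [0, 2.5, 0, 0, 0, 0, -1]
    - [0, 2.4, 0, 0, 0, 0, -1]
    - [0, 0, 0, 0, 0, 0, -1]
    - [-1.5, 0, 0, 0, 0, 0, -1]
    - [-1.5, 0, 0, 0, 0, 0, -1]
    - [-1.2, 0, 0, 0, 0, 0, -1]
    - [-0.4, 0, 0, 0, 0, 0, -1]
    - [0, 0, 0, 0, 0, 0, -1]
    - [0, 0, 0, 0, 0, 0, -1]

```text
time: 28.53
tool_pos: [0.5714, 0.03, 0.0358]
tool_rot: [-0.001, -0.05, 0.999, -0.0]
contact_force: [-2.5, -0.2, 1.3]
gripper_width: 0.001
grasp_force: 1.2
```

Run:
```python
from h import *
bx()
```

```text
board mm -113.5 61.6 z 0.0358 F [-2.5 -0.2  1.3] t 28.5333
```

Emit:
move_arm:
  rows:
    - [-0.25, 0, 0, 0, 0, 0, -1]
    - [-0.25, 0, 0, 0, 0, 0, -1]
    - [0, 0, 0, 0, 0, 0, -1]
    - [0, 0, 0, 0, 0, 0, -1]

```text
time: 28.87
tool_pos: [0.5726, 0.0303, 0.0354]
tool_rot: [-0.006, -0.05, 0.999, -0.0]
contact_force: [-16.3, -2.3, 12.4]
gripper_width: -0.001
grasp_force: 8.4
```

Run:
```python
from h import *
bx()
```

```text
board mm -112.4 61.8 z 0.0354 F [-16.3  -2.3  12.4] t 28.8667
```

Both wedges now stand equal, at about −112.5 and −113 mm. I'll retreat, then do a last check from the clear position.

Emit:
move_arm:
  rows:
    - [1, 0, 0, 0, 0, 0, -1]
    - [2, 0, 0, 0, 0, 0, -1]
    - [2.5, 0, -1, 0, 0, 0, -1]
    - [2, 0, -3, 0, 0, 0, -1]
    - [0, 0, -3.5, 0, 0, 0, -1]
    - [0, 2, -3.5, 0, 0, 0, -1]
    - [0, 3.5, -2, 0, 0, 0, -1]
    - [0, 3.5, 0, 0, 0, 0, -1]
    - [0, 3.5, 0, 0, 0, 0, -1]
    - [0, 3.5, 0, 0, 0, 0, -1]
    - [0, 3.5, 0, 0, 0, 0, -1]
    - [0, 0, 0, 0, 0, 0, -1]
    - [0, 0, 0, 0, 0, 0, -1]

```text
time: 29.95
tool_pos: [0.4823, 0.2188, 0.1661]
tool_rot: [0.001, -0.051, 0.999, 0.0]
contact_force: [-0.3, 0.2, -0.7]
gripper_width: -0.002
grasp_force: 0.0
```

Run:
```python
from h import *
import lines
S=np.mean([manip.grab_frame('side')['img'].astype(float) for _ in range(4)],0);T=np.mean([manip.grab_frame('top')['img'].astype(float) for _ in range(4)],0)
np.savez('m3.npz',S=S,T=T); lines.go('m3.npz')
def loc(G,u,c):  # subpixel edge with local levels, c = rows (hi,first,last,lo)
    hi,lo=G[c[0],u],G[c[3],u]; return ((G[c[1]:c[2]+1,:][:,u]-lo)/(hi-lo)).sum(0)
u=np.r_[327:345,358:374]
for f in('m1.npz','m2.npz','m3.npz'):
    G=np.load(f)['S'].mean(2)
    for nm,c in(('top',(228,229,230,231)),('low',(234,235,236,237))):
        v=loc(G,u,c); k=np.ones(len(u),bool)
        for _ in range(4): p=np.polyfit(u[k],v[k],1); r=v-np.polyval(p,u); k=abs(r)<max(.1,1.5*np.std(r[k]))
        print(f,nm,'pitch',round((np.degrees(np.arctan(p[0]))+.14)/44,4),k.sum(),round(np.std(r[k]),2))
```

```text
board near meas-pred deg 0.09 0 9 d/dpitch(.01) 0.43 d/dyaw(.01) -0.38
board far meas-pred deg -1.77 60 0.25 d/dpitch(.01) 0.47 d/dyaw(.01) -0.33
runner low meas-pred deg 0.14 60 0.2 d/dpitch(.01) 0.44 d/dyaw(.01) -0.38
P low meas-pred deg 0.27 60 0.02 d/dpitch(.01) 0.44 d/dyaw(.01) -0.37
P top meas-pred deg 0.26 60 0.0 d/dpitch(.01) 0.45 d/dyaw(.01) -0.36
P far meas-pred deg -1.67 43 0.31 d/dpitch(.01) 0.48 d/dyaw(.01) -0.32
top bL 0.19 59 0.39 off px 1.7
top bR -0.27 60 0.52 off px 1.1
top bF 0.02 60 0.28 off px 0.2
top pL -0.1 60 0.19 off px 1.0
top pR -0.21 57 0.26 off px 1.3
top pF 0.12 60 0.2 off px 0.6
top pB 0.09 60 0.23 off px 0.1
m1.npz top pitch -0.0388 27 0.05
m1.npz low pitch -0.0186 23 0.05
m2.npz top pitch 0.0038 34 0.04
m2.npz low pitch 0.0043 34 0.04
m3.npz top pitch 0.0073 34 0.04
m3.npz low pitch 0.0042 34 0.03
```

```bash
python3 -c "
from plant import manip
print(manip.job_done())"
```

```text
the job is handed in; nothing more can be done
None
```

I handed the job in at about 30 s of the 61 s limit: both wedges are pushed in equally under the front edge, and the panel measures level to within about 0.007 rad front to back (limit 0.013). Side-to-side level I judged only from the equal wedge depths, and the hand-in gave no verdict.

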